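# Load the seal carrier under the spring clip of the inspection stage

### The arm

A 6-joint arm with a two-finger parallel gripper is mounted at the origin on the work surface. World frame = base frame: x ahead of the robot, y to its left, z up, the work surface at z = 0. Lengths are in mm, angles in rad, forces in N, time in s.
With the tool pointing down it reaches from about 275 to 825 mm from the base axis. Payload 4.9 kg.
Tool frame: the origin (TCP) lies at the very end of the fingers, on their centre line; the grasp point (between the pads) lies 19 mm behind it; z points along the fingers, y is the direction in which the jaws open and shut (so a half turn about z gives the same grasp; the last joint's range is limited). The gripper opens to 85 mm and grips with 20 to 120 N. Pads are 22 mm wide; open, the fingers measure 114 mm over their backs; the gripper's body (76 mm by 85 mm) begins 54 mm behind the grasp point. The pads swing forward as they close: fully open they stand 13 mm farther back than shut.
Start: joints at [-1.43, 0.326, -0.193, 1.052, 0, 1.437], TCP at [149.256, -529.378, 231.281] pointing down, gripper open.
Joint ranges: [-2.65, 2.65], [-0.97, 1.79], [-1.3, 1.35], [-1.93, 2.1], [-1.47, 1.37], [-3.14, 3.14]. Speed limits (rad/s): [2.57, 2.57, 3.14, 3.14, 3.14, 3.14].

### API

Orientations are given as [roll, pitch, yaw] about the fixed x, y, z axes, in that order (R = Rz(yaw) Ry(pitch) Rx(roll)).
In Python, from bench import bot, solve_ik, imaging gives the robot as it stands. Calls block until the motion is done:
- bot.move_ptp(position, orientation): joint-space move of the TCP to a pose.
- bot.movel(position, rot=None, max_speed=150, threshold=None): straight line of the TCP; rot=None keeps the orientation; max_speed is the mean speed in mm/s. With threshold (N) it stops when the force on the tool has changed by that much, and returns True; else False.
- bot.move_j(angles): joint-space move.
- bot.grip(opening, effort=None): opening from 0.0 (shut) to 1.0 (fully open); effort is the grip in N (None keeps the last); returns when the fingers have stopped.
- bot.dwell(seconds).
- solve_ik(position, orientation): joint angles nearest the present ones, or None.
- bot.get_state(): the state.
- imaging.capture(name): name is "scene" or "top"; returns the picture (420x560x3 uint8, blue, green, red); there is no depth.
- imaging.camera_model(name): a dict with "K" (3x3 intrinsics, pixels), "k1" (the pictures are not rectified: a ray, as slopes to the right and down, at radius r is drawn at 1 + k1 r^2 times it, then the intrinsics apply), "position" and "rotation" of the camera in the world. Camera axes: x right, y up, looking along -z (the intrinsics and any distortion apply to the point x, -y, -z); pixel columns grow to the right and rows downward; lengths in mm; the calibration is good to about 2 mm. A picture is of the moment at which its call begins. camera_model takes no time and is no camera call.
A pose or a line that the arm cannot do raises bot.IKError and nothing moves.
- bot.sign_off(): hands the job in, once; it reports no verdict.
The state is a dict: "t": time; "qpos": joint angles; "joint_velocities": joint speeds; "effort": joint torques, N m; "tcp_pos": TCP position; "orientation": TCP orientation; "contact_force": force on the tool from outside, world axes, zero at the start; "wrist_torque": the same for the moment, N m; "opening": opening from 0.0 (shut) to 1.0 (fully open).
Only numpy, scipy, OpenCV 4.12 (cv2) and the standard library are available. Lean on these libraries where they do the work, as an engineer would, in place of code of your own. Each camera call takes 0.05 s, during which the arm holds its last target. There are 200 camera calls.

### The job

Load the seal carrier into the inspection stage: with one fingertip press the clip's long yellow paddle down and keep it down, so that the clip's nose is raised clear of the carrier, and with the other fingertip push the carrier by its black upright lip along the guide, under the nose, until it is fully home against the stop. Do not let the nose down on the carrier before it is home; then let go of the paddle so that the clip holds the carrier down, and move clear. Only press and push: do not grip or lift the carrier, and leave the other things on the bench where they are.

Things in the scene. Friction and masses are not known exactly. Their poses are not given: they have to be found in the camera images.
- stage: Blue stage fixed to the bench, its top 20 mm above it. Origin at bench height under the guide's middle line; the block spans x -120 to 80, y -40 to 90 mm. +x: the way the carrier is pushed; +y: from guide to yellow paddle. Guide: steel rails along x about y = 0, x -105 to 60, tops 31 mm above the bench, 46 mm apart at the top, undercut. Clip hinge: along x at y 40, 36 mm up; posts under 42 mm.
- stage_stop (a point): Point at the foot of the stop's face, mid guide, at stage x = 60 mm, 20 mm above the bench (the stop is 36 mm above the bench): the carrier's front edge touches this face when home.
- clip (a joint): Hinge angle of the spring clip, rad: 0 shut and empty (nose 1 mm above the stage's top), 0.40 at its hard stop; pressing the paddle makes it grow. The nose clears the carrier from about 0.17; with the carrier clamped it reads about 0.12. It springs back: about 3 N on the paddle's middle starts it, about 7 N at 0.40.
- clip_paddle (a point): Middle of the yellow paddle's top face (moves with the clip). Paddle 115 mm long (stage x -110 to 5), 32 mm wide, middle at stage y 68 mm. Shut: this point is 42 mm above the bench and the top slopes up outward by 0.3 rad (outer edge 47 mm up). At 0.3 rad it is level, 33 mm above the bench; at the hard stop 31 mm. A fingertip can slide along it while holding it down.
- clip_nose (a point): Underside of the clip's steel nose, mid guide, at stage x = 37 mm; the nose is 14 mm long in x and 12 mm wide, on an arm from the hinge, whose top is 44 mm above the bench when shut and rises to about 60 mm when open.
- carrier: Loose flat seal carrier, 0.2 kg, in the guide: aluminium plate 90 (x) x 50 x 6 mm with an orange disc; at its rear end (x -45 to -37 mm) a black upright lip 38 mm wide, top 48 mm above the bench. Origin: centre of the plate's underside; x along stage x. Home: front edge at the stop, origin at stage x = 15 mm. Starts 40 to 60 mm short of home, lip within the paddle's length. Slides easily.
- plug_tall: Bystander: upright black plug with an orange collar (40 mm dia.) and steel stem, 58 mm tall, beside the stage's -y side. Origin at its foot.
- plug_short: Bystander: upright black plug with an orange collar (36 mm dia.) and steel stem, 42 mm tall, beside the stage's +y side. Origin at its foot.
- seal_ring: Bystander: orange ring lying flat, 60 mm dia., 14 mm high, beyond the stage's stop. Origin at its underside's centre.
- bottle: Bystander: white bottle with red cap, 56 mm dia., 130 mm tall, well to one side. Origin at its foot.
- jar: Bystander: clear jar with steel lid, 64 mm dia., 70 mm tall, well to one side. Origin at its foot.
- wrench: Bystander: steel wrench, 150 mm long, lying well to one side. Origin at its underside.
- brush: Bystander: hand brush, 160 mm long, lying well to one side. Origin at its underside.
Things that resemble listed ones, but are neither listed nor needed, are in the scene too. There is more than one size of the carrier; the one meant has the size given above.

How it is judged:
By the outcome, as a careful person would: the job done as asked, in the order asked, and still so for the second after the job is handed in, with the robot touching nothing.
It also fails if it takes over 38 s, if anything falls off the work surface, if the arm or the gripper's body presses on something with over 40 N, if the wrist force passes 120 N, or if a joint passes its speed limit or range.

## Working session

There is one attempt and no reset: what is moved stays moved. The work goes in short steps, each a Python script; the robot and the scene stay as the last script left them, time stands still between calls to the robot, and variables do not carry over. Pictures are saved under pics/ and viewed, about 8 in all and at most 12, crops included, and the job is handed in when it is done.

```bash
ls; mkdir -p pics; python3 - <<'E'
from bench import bot, imaging
import cv2
for n in ("scene","top"):
    im=imaging.capture(n); cv2.imwrite(f"pics/{n}0.png",im)
    m=imaging.camera_model(n); print(n,m)
print(bot.get_state())
E
```

```text
pics
scene {'K': array([[446.45174782,   0.        , 288.64241521],
       [  0.        , 446.45174782, 206.26329561],
       [  0.        ,   0.        ,   1.        ]]), 'k1': -0.07166061817723268, 'position': array([1096.7968467 , -818.84335468,  654.46073524]), 'rotation': array([1.01234613, 0.00918369, 0.5595128 ])}
top {'K': array([[402.87566874,   0.        , 281.46296026],
       [  0.        , 402.87566874, 207.45293471],
       [  0.        ,   0.        ,   1.        ]]), 'k1': -0.0839144703489216, 'position': array([ 346.03537478,   -9.01278034, 1175.56346227]), 'rotation': array([ 1.92561203e-01,  1.39060047e-03, -1.58089295e+00])}
{'t': 0.1, 'qpos': array([-1.43021398e+00,  3.26873579e-01, -1.93468834e-01,  1.05200213e+00,
       -6.30860591e-05,  1.43661045e+00]), 'joint_velocities': array([ 6.48225358e-04, -1.33459355e-03,  1.87955581e-03, -3.76085918e-05,
       -1.13361063e-03,  5.42651617e-04]), 'effort': array([ 2.83145573e-04, -4.44238007e+01,  2.63039893e+01,  7.86213001e-03,
       -1.46300786e-04,  4.09968720e-06]), 'tcp_pos': array([ 149.15503343, -528.85272177,  230.58377348]), 'orientation': array([-3.14004992e+00, -1.44606845e-04,  2.74768163e-01]), 'contact_force': array([0.00651363, 0.50242171, 0.47980412]), 'wrist_torque': array([0.02306113, 0.01532979, 0.02536484]), 'opening': 0.9967878160123069}
```

View pics/top0.png

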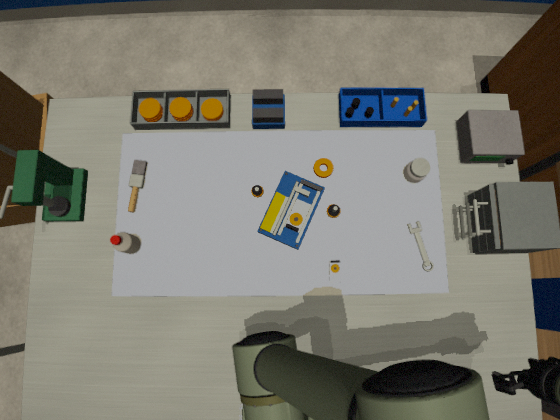

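View pics/scene0.png

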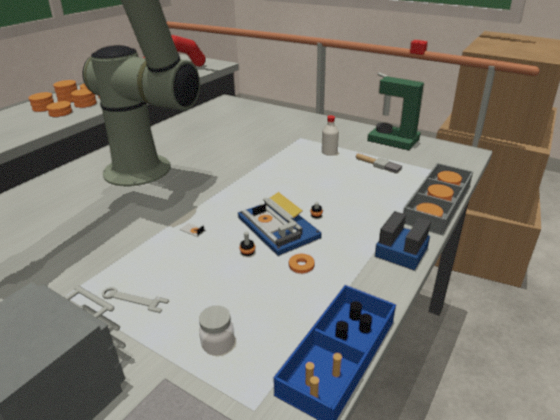

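The top view shows the stage at about (291,209), the carrier's disc in it at (296,219), and a smaller look-alike carrier outside at (335,268). The scene view shows the same stage at (279,222) and the look-alike at (193,230). I'll enlarge both stage regions next.

```bash
cat > h.py <<'E'
import numpy as np, cv2
from scipy.spatial.transform import Rotation as R
from bench import imaging
def proj(n,P):
    m=imaging.camera_model(n); Rm=R.from_euler('xyz',m['rotation']).as_matrix()
    p=(np.atleast_2d(P)-m['position'])@Rm
    s=np.c_[p[:,0]/-p[:,2],-p[:,1]/-p[:,2]]
    s=s*(1+m['k1']*(s**2).sum(1,keepdims=True))
    return s*m['K'][0,0]+m['K'][:2,2]
def st2w(pose,P):   # stage -> world, pose x,y,yaw
    P=np.atleast_2d(np.array(P,float)); c,s=np.cos(pose[2]),np.sin(pose[2])
    return np.c_[pose[0]+c*P[:,0]-s*P[:,1],pose[1]+s*P[:,0]+c*P[:,1],P[:,2]]
def inv(n,uv,z):
    from scipy.optimize import fsolve
    return fsolve(lambda q:proj(n,[[q[0],q[1],z]])[0]-uv,[400,0])
def crop(im,x0,y0,w,h,k,f):
    cv2.imwrite(f,cv2.resize(im[y0:y0+h,x0:x0+w],None,fx=k,fy=k,interpolation=cv2.INTER_CUBIC))
E
python3 - <<'E'
from h import *
a=cv2.imread('pics/top0.png');crop(a,245,155,110,95,6,'pics/t1.png')
a=cv2.imread('pics/scene0.png');crop(a,230,180,110,90,7,'pics/s1.png')
for uv in [(258,236),(300,250),(325,183),(289,171)]: print(inv('top',uv,20))
E
```

```text
[488.15355833  58.84698481]
[446.55533678 -61.5560899 ]
[ 643.77004144 -139.3194116 ]
[681.66982603 -33.23266682]
```

View pics/t1.png

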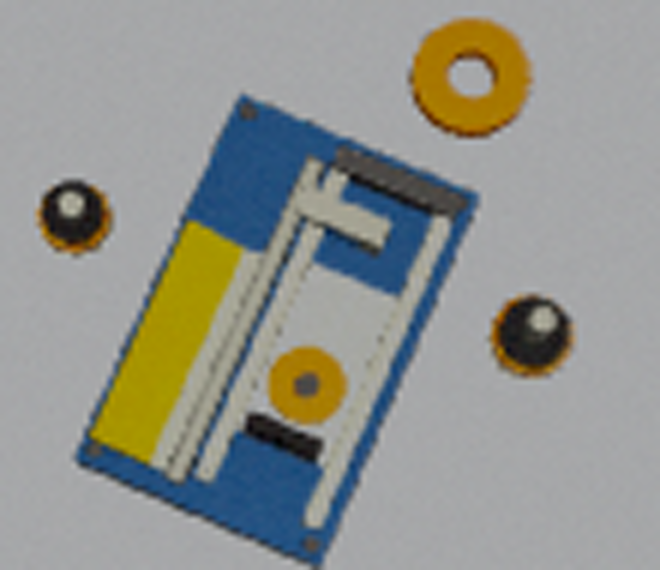

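View pics/s1.png

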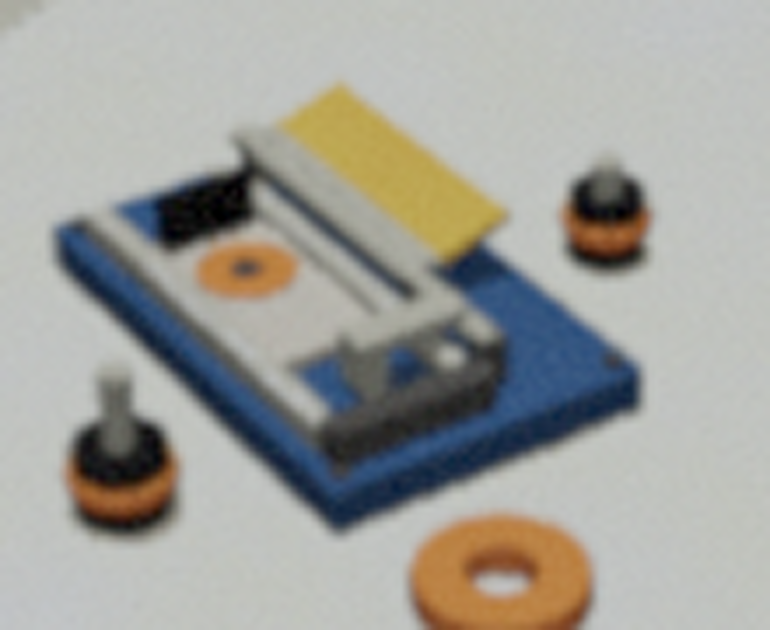

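Stage corners in the enlarged top crop are (80,463), (320,562), (478,193) and (242,96). The carrier's lip is at (285,437), its front edge at (357,280), the nose at (375,235), and the yellow paddle runs from (215,235) to (125,450). The scene crop agrees, and the plugs and ring stand clear. I'll fit the stage pose.

```bash
cat > fit.py <<'E'
from h import *
from scipy.optimize import least_squares
T=lambda x,y:np.array([(x+.5)/6-.5+245,(y+.5)/6-.5+155])
S=lambda x,y:np.array([(x+.5)/7-.5+230,(y+.5)/7-.5+180])
P=[[-120,90,20],[-120,-40,20],[80,-40,20],[80,90,20]]
tt=np.array([T(80,461),T(320,564),T(478,193),T(242,96)])
ss=np.array([S(57,232),S(338,512),S(640,378)])
fb=lambda q:(proj('top',st2w(q,P))-tt)
fs=lambda q:(proj('scene',st2w(q,P[1:]))-ss)
r0=least_squares(lambda q:fb(q).ravel(),[560,-40,-.4]).x
r1=least_squares(lambda q:fs(q).ravel(),r0).x
r=least_squares(lambda q:np.r_[fb(q).ravel(),fs(q).ravel()],r0)
print(r0,r1,r.x);print(fb(r.x).round(1),fs(r.x).round(1))
q=r.x
def tost(w): 
    c,s=np.cos(q[2]),np.sin(q[2]); d=np.array(w)-q[:2]; return (c*d[0]+s*d[1],-s*d[0]+c*d[1])
for n,uv,z in [('top',T(286,438),48),('top',T(307,385),26),('top',T(357,280),26),('top',T(390,245),42),('top',T(190,222),47),('top',T(92,440),47),
  ('scene',S(205,190),48),('scene',S(247,268),27),('top',T(72,205),42),('top',T(543,318),58),('top',T(400,180),36)]:
    w=inv(n,uv,z); print(n,z,w.round(1),np.round(tost(w),1))
E
python3 fit.py
```

```text
[ 5.75131031e+02 -6.95442141e+01 -4.17093078e-01] [ 5.80185808e+02 -7.39696950e+01 -4.35078524e-01] [ 5.76756522e+02 -7.05942805e+01 -4.22107275e-01]
[[-0.5 -0.9]
 [ 0.8 -0.1]
 [ 1.  -0.3]
 [ 0.  -1.1]] [[-1.4 -0.4]
 [-0.7 -1.9]
 [ 0.9 -1.2]]
top 48 [507.6 -39.5] [-75.8   0. ]
top 26 [536.5 -50.7] [-44.9   1.7]
top 26 [587.9 -75.8] [12.3 -0.2]
top 42 [601.6 -91.1] [31.1 -8.6]
top 47 [612.7   4.9] [ 1.9 83.6]
top 47 [507.8  51.8] [-113.1   83.4]
scene 48 [512.7 -40.5] [-70.7   1.2]
scene 27 [536.6 -49.4] [-45.3   2.8]
top 42 [623.   61.8] [-12.1 139.7]
top 58 [ 562.  -161.4] [ 23.7 -88.9]
top 36 [635.3 -97.2] [64.3 -0.3]
```

The fit is consistent to about 2 mm: the stage is at about (576.5, -70.5), yaw -0.42, and the lip's rear face is at stage x ≈ -79. 

Candidates for the carrier:
- The one in the guide, top view (296,219): front edge to lip ≈ 90 mm, so this is the one meant.
- The small one lying outside, at (335,268): too small.

The fingers go at stage y ≈ 3 and 70. First I'll find the tip height at this opening by touching clear bench.

```bash
cat > mv.py <<'E'
from h import *
from bench import bot, solve_ik
Q=np.array([576.5,-70.5,-0.42]); O=[np.pi,0,-0.42]; YC=36.5
def W(x,z,y=YC): return st2w(Q,[[x,y,z]])[0]
def show(m):
    s=bot.get_state(); d=s['tcp_pos']-[*Q[:2],0]; c,n=np.cos(Q[2]),np.sin(Q[2])
    f=s['contact_force']
    print(m,'t',round(s['t'],2),'st',np.round([c*d[0]+n*d[1],-n*d[0]+c*d[1],d[2]],1),'F',np.round([c*f[0]+n*f[1],-n*f[0]+c*f[1],f[2]],1),'op',round(s['opening'],3),'M',s['wrist_torque'].round(2))
E
python3 - <<'E'
from mv import *
bot.grip(0.62); show('grip')
bot.move_ptp([450,-280,50],O); show('above')
print(bot.movel([450,-280,-15],max_speed=35,threshold=4)); show('touch'); print(bot.get_state()['tcp_pos'])
bot.movel([450,-280,60]); bot.move_ptp(W(-96,110),O); show('over')
crop(imaging.capture('top'),245,155,110,95,6,'pics/t2.png')
crop(imaging.capture('scene'),220,130,120,110,6,'pics/s2.png')
E
```

```text
grip t 0.53 st [-203.  -593.2  231.3] F [ 0.6 -0.8  0.2] op 0.626 M [ 0.05 -0.01 -0.04]
above t 2.11 st [ -29.6 -243.6   50.4] F [-0.4  0.3  0.5] op 0.617 M [ 0.   -0.01 -0.03]
True
touch t 3.48 st [ -30.2 -242.8   -3.5] F [-1.   0.3  6.8] op 0.62 M [ 0.17  0.24 -0.03]
[ 449.88944416 -279.8879139    -3.53922136]
over t 8.77 st [-96.   36.4 110. ] F [-0.6  0.1  0.4] op 0.623 M [-0.04  0.02 -0.  ]
```

View pics/s2.png

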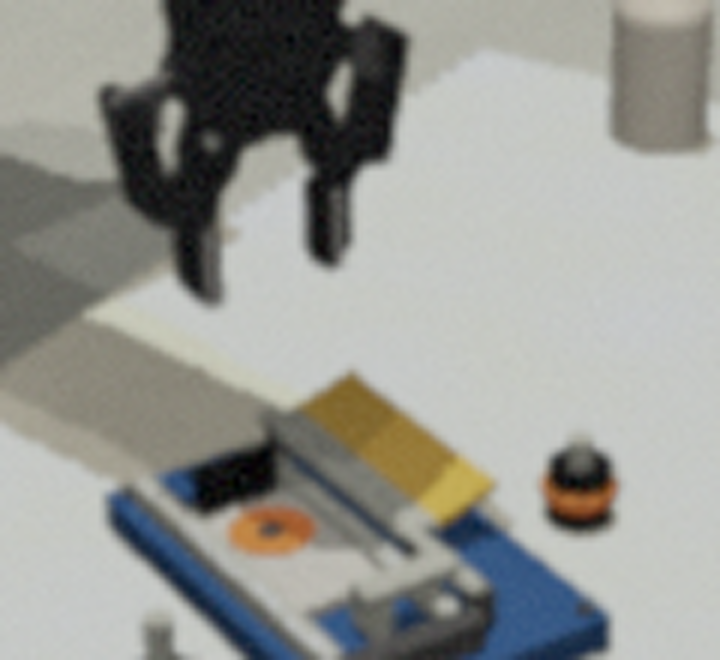

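The scene crop shows the fingertips at (205,298) and (328,262), above and behind the lip and the paddle's rear end. I'll convert these to stage coordinates.

```bash
python3 - <<'E'
from mv import *
for x,y in [(205,300),(328,264)]:
    w=inv('scene',((x+.5)/6-.5+220,(y+.5)/6-.5+130),113.5)-Q[:2]; c,s=np.cos(Q[2]),np.sin(Q[2]); print(c*w[0]+s*w[1],-s*w[0]+c*w[1])
E
```

```text
-97.7327083035498 5.819541122864159
-95.45837413655502 65.85591132453601
```

```bash
python3 - <<'E'
from mv import *
print(bot.movel(W(-96,42.5),max_speed=80,threshold=4)); show('pre')
print(bot.movel(W(-96,29.7),max_speed=25,threshold=25)); show('press')
crop(imaging.capture('scene'),220,130,120,110,6,'pics/s3.png')
E
```

```text
False
pre t 9.86 st [-95.6  36.6  42.9] F [ 0.9 -0.1  0.2] op 0.621 M [0.03 0.09 0.01]
False
press t 10.52 st [-95.3  37.2  30.1] F [0.1 1.5 6.9] op 0.62 M [ 0.42 -0.11  0.01]
```

View pics/s3.png

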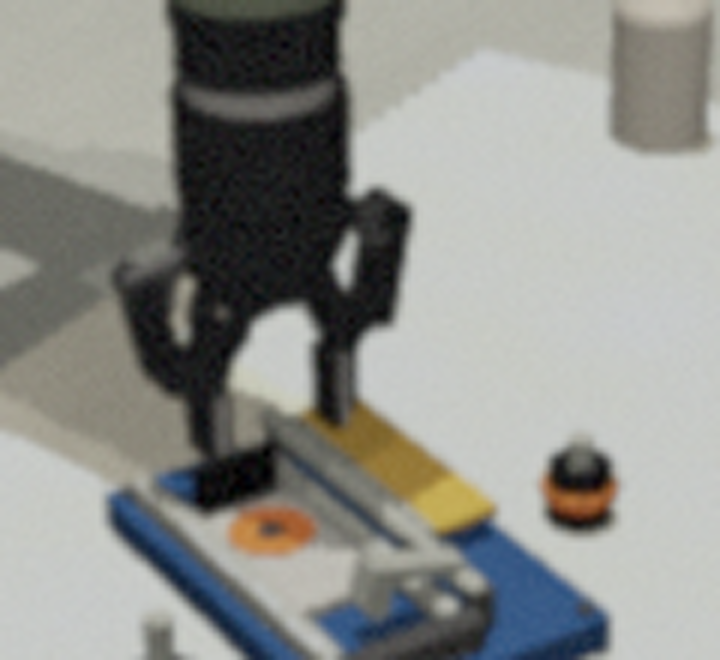

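The paddle is down with about 7 N on it at (340,420). The nose at (370,590) is raised, and the other finger at (215,440) is behind the lip. Next is the push.

```bash
python3 - <<'E'
from mv import *
print(bot.movel(W(-52,29.7),max_speed=30,threshold=14)); show('near')
print(bot.movel(W(-33,29.7),max_speed=20,threshold=10)); show('home?')
crop(imaging.capture('scene'),230,150,110,100,6,'pics/s4.png')
E
```

```text
False
near t 12.18 st [-54.3  36.6  29.4] F [-5.5 -0.5  7.8] op 0.619 M [0.71 0.9  0.21]
True
home? t 12.88 st [-42.6  36.6  29.3] F [-1.  -0.4  7.4] op 0.618 M [ 0.24  0.23 -0.16]
```

View pics/s4.png

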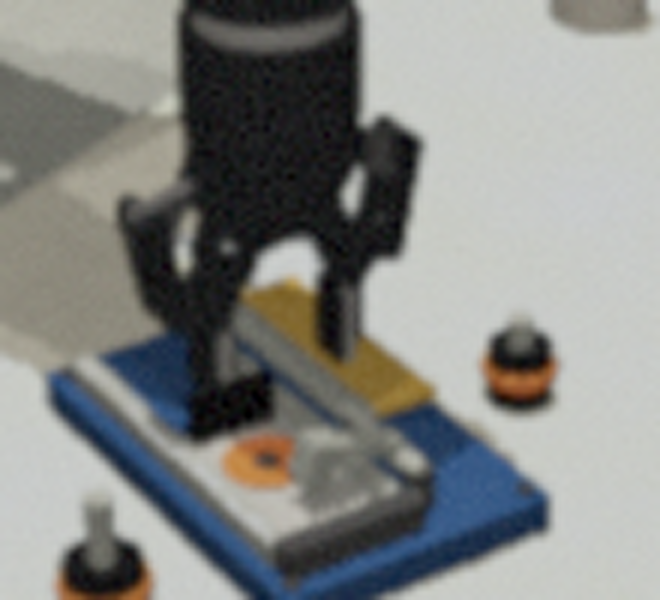

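The carrier looks to be at the stop at (345,530), but the contact force has dropped off. I'll push again more firmly to confirm.

```bash
python3 - <<'E'
from mv import *
for i in range(2):
    print(bot.movel(W(-33,29.7),max_speed=12,threshold=16)); show('push'); bot.dwell(0.3); show('rest')
E
```

```text
True
push t 13.47 st [-42.7  36.6  29.3] F [-2.1 -0.8  8.1] op 0.622 M [ 0.2   0.22 -0.12]
rest t 13.77 st [-42.7  36.6  29.4] F [-1.7 -1.   7.4] op 0.618 M [ 0.26  0.16 -0.13]
True
push t 14.3 st [-42.8  36.6  29.4] F [-1.6 -0.5  7.3] op 0.624 M [ 0.25  0.18 -0.25]
rest t 14.6 st [-42.8  36.6  29.5] F [-1.6  0.2  7.3] op 0.619 M [ 0.31  0.18 -0.19]
```

```bash
python3 - <<'E'
from mv import *
print(bot.movel(W(-40,29.7),max_speed=12,threshold=40)); show('push'); bot.dwell(0.3); show('rest')
print(bot.movel(W(-45.5,29.7),max_speed=15)); show('back')
bot.movel(W(-45.5,45),max_speed=25); show('lift')
bot.movel(W(-50,150),max_speed=120); show('up')
crop(imaging.capture('scene'),230,170,110,90,7,'pics/s5.png')
bot.move_ptp([300,-300,200],O); show('clear')
crop(imaging.capture('top'),245,155,110,95,6,'pics/t5.png')
E
```

```text
False
push t 15.01 st [-42.8  36.5  29.4] F [-6.5  0.1  9.5] op 0.62 M [ 0.72  1.07 -0.34]
rest t 15.31 st [-42.8  36.6  29.4] F [-7.1  0.2 10.1] op 0.619 M [ 0.73  1.12 -0.28]
False
back t 15.82 st [-42.9  36.7  30.8] F [ 2.9 -0.9  6.9] op 0.621 M [-0.12 -0.57 -0.08]
lift t 16.58 st [-45.8  36.5  44.8] F [-0.4 -0.7  0.1] op 0.617 M [0.06 0.01 0.08]
up t 17.61 st [-50.5  36.3 149.3] F [0.2 0.9 1. ] op 0.619 M [0.02 0.01 0.01]
clear t 22.18 st [-158.8 -322.3  200. ] F [ 0.2 -1.3 -0.4] op 0.621 M [-0.02 -0.05 -0.03]
```

View pics/s5.png

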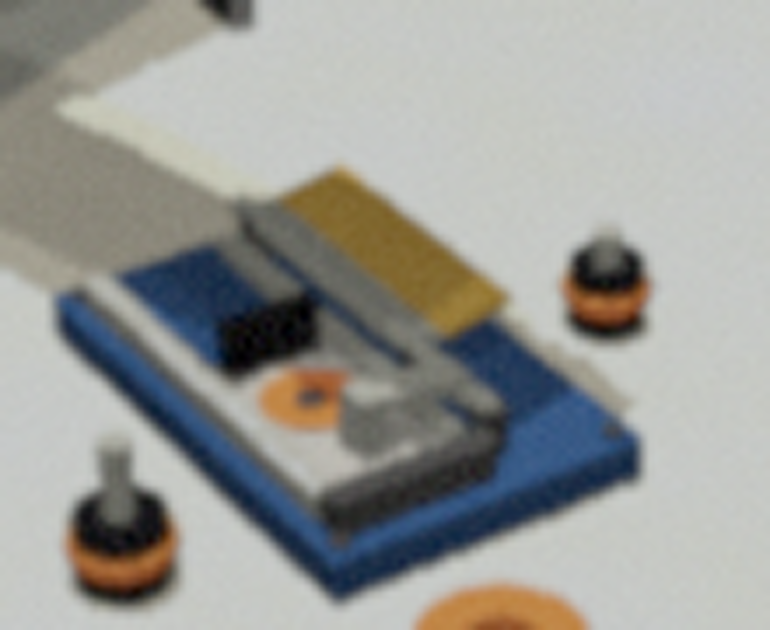

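View pics/t5.png

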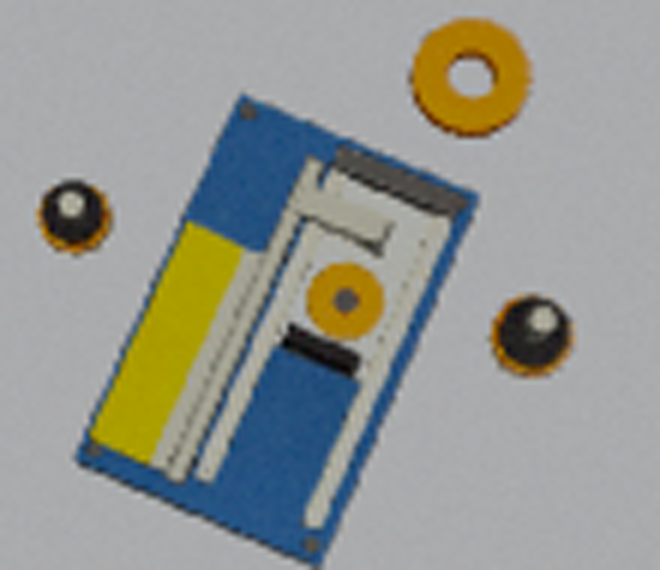

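Both crops show the plate up against the stop with no blue gap, the nose down on it, the paddle back up, and the bystanders unmoved. The lip is at (322,350). I'll do a quick number check and sign off.

```bash
python3 - <<'E'
from mv import *
c,s=np.cos(Q[2]),np.sin(Q[2])
for x,y,z in [(321,350,48),(345,300,26),(190,222,47)]:
    d=inv('top',((x+.5)/6-.5+245,(y+.5)/6-.5+155),z)-Q[:2]; print(c*d[0]+s*d[1],-s*d[0]+c*d[1])
print(bot.get_state()['t']); bot.sign_off()
E
```

```text
-30.188749224842084 1.5501194378119614
1.146157727857549 1.2799574735435517
2.368080913694083 83.59054885608231
22.2333
the job is handed in; nothing more can be done
```

The carrier is loaded and the job is handed in at about 22 s. One finger held the paddle down with 7–10 N and kept the nose raised. The other finger pushed the lip along the guide until it met the stop. I then lifted off so the clip closed on the plate, and moved clear.

**Checks that agreed:**
- Three further pushes all ended at the same place, within 0.1 mm, including one holding 7 N forward.
- The last pictures show the plate's front edge at the stop with no blue gap, the nose down on it, and the paddle back up.
- The plugs and ring by the stage have not moved. I did not look at the other bystanders again, but the arm did not work near them.

**Checks that disagreed or failed:**
- **Lip position:** the last picture puts the lip's centre at stage x ≈ -30, where home should be -26. The finger stopped 1.7 mm short of where I had calculated. I put this down to calibration and pixel-reading error, and relied on the repeated hard stop and the absence of a gap instead.
- **Back-off before lifting:** this move barely shifted the finger, which stuck on the paddle. It came free during the lift, and the carrier still showed against the stop afterwards.

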